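# Seat the temperature probe in the block heater's hidden well

### The job

Take the orange temperature probe out of its blue parking stand, set its steel tip down in the groove of the block heater's cover plate and slide it gently along the groove until it drops through the hidden shutter into the well. Then push it gently home, upright, until its collar lies flat on the cover, and let go. The probe is delicate: keep the force on its steel part to a light hand pressure, under 20 N, and leave the bottle, beaker and jar where they stand.

Things in the scene. Friction and masses are not known exactly. Their poses are not given: they have to be found in the camera images.
- handle (a point): Centre of the probe's orange square handle, 24 x 24 mm, 60 mm high; z up along the probe, x and y square to its faces. It lies 69 mm above the tip end and 35 mm above the collar's underside; the handle ends 30 mm above it (a black stub adds 4 mm) and, on the collar, 30 mm below it. The probe weighs 110 to 150 g and stands loose in the stand, its collar on the stand's top.
- tip: Steel part of the probe, fixed under the handle: a shank 10 mm in diameter and 34 mm long with a 2 mm chamfered foot, then a dark round collar 34 mm in diameter and 5 mm thick. Origin at the tip end, on the probe's axis, z up towards the handle.
- stand: Blue parking stand, fixed, 70 x 70 mm and 45 mm high, with an upright hole 14 mm in diameter and 40 mm deep in the middle of its top, in which the probe is parked. Origin at the centre of its underside.
- heater: White and grey block heater, fixed, 180 mm (x) by 290 mm (y), origin at the centre of its underside, z up. Its grey cover plate, 62 mm wide, top 95 mm above the origin, shows in a centred window 130 mm long in y between two end caps 8 mm higher. With the collar on the cover the probe's tip end is 61 mm above this origin; the probe then stays seated by its own weight.
- groove (a point): Fixed point at the middle of the window, on the black floor of the groove that runs along y in the cover: 4 mm deep, floor 14 mm wide, flanks sloping out to 22 mm. The hidden well, 14 x 14 mm, 34 mm deep below this floor, is centred across the groove, anywhere up to 32 mm either way along it from this point; its place differs each time and is not measured. z up.
- cover (a joint): How far the sprung cover plate is pressed down from rest, m, 0 to 0.008 (stop). It starts to give at about 2 N, then takes 1.5 N per mm. When the pressed tip comes over the well, the cover springs back up round it.
- bottle: Amber glass bottle with a blue cap, 60 mm in diameter, 115 mm high, standing loose. Origin at the centre of its underside. Bystander.
- beaker: Clear glass beaker, 68 mm in diameter, 85 mm high, standing loose. Origin at the centre of its underside. Bystander.
- jar: Small white jar with a blue lid, 52 mm in diameter, 60 mm high, standing loose. Origin at the centre of its underside. Bystander.
- shutter (a joint): How far the shutter that closes the well is pushed down, m: 0 flush with the groove floor, 0.030 with the probe fully home. It is black like the groove floor and cannot be seen. It gives way to under 1 N, but only once the whole foot of the shank (2 mm play each side) is over it.

How it is judged:
By the outcome, as a careful person would: the job done as asked, in the order asked, and still so for the second after the job is handed in, with the robot touching nothing.
It also fails if it takes over 54 s, if anything falls off the work surface, if the arm or the gripper's body presses on something with over 40 N, if the wrist force passes 120 N, or if a joint passes its speed limit or range.

### The arm

A 6-joint arm with a two-finger parallel gripper is mounted at the origin on the work surface. World frame = base frame: x ahead of the robot, y to its left, z up, the work surface at z = 0. Lengths are in m, angles in degrees, forces in N, time in s.
With the tool pointing down it reaches from about 0.4 to 0.825 m from the base axis. Payload 7 kg.
Tool frame: the origin (TCP) lies at the very end of the fingers, on their centre line; the grasp point (between the pads) lies 19 mm behind it (ctrl.tcp_to_grasp is the distance from the TCP to the grasp point, in m); z points along the fingers, x is the direction in which the jaws open and shut, and the axes are right-handed (so a half turn about z gives the same grasp; the last joint's range is limited). The gripper opens to 88 mm and grips with 3 to 60 N. Pads are 19 mm wide; open, the fingers measure 130 mm over their backs; the gripper's body (78 mm by 193 mm) begins 47 mm behind the grasp point.
Start: joints at [-55.514, 20.546, 0.682, 0, -70.136, -16.507], TCP at [0.208, -0.642, 0.227] pointing down, gripper open.
Joint ranges: [-176.03, 176.03], [-82.01, 121.73], [-58.28, 71.71], [-173.87, 95.51], [-174.79, -0.11], [-173.66, 173.66]. Speed limits (degrees/s): [136.94, 136.94, 172.46, 180, 180, 180].

### API

Orientations are given as [roll, pitch, yaw] about the fixed x, y, z axes, in that order (R = Rz(yaw) Ry(pitch) Rx(roll)).
In Python, from plant import sensors, vision, ticket, ctrl gives the robot as it stands. The module is installed in compiled form; this text tells all that it offers.
- The arm moves only by the tool drive_tool, never from a script. Its argument "moves" is a list of rows, each a list of 6 numbers: the shift along the tool's x, y, z in units of 0.15 m (1.0 is 0.15 m), then the turn, a rotation vector about the tool's x, y, z in units of 60 degrees (1.0 is 60 degrees). In form: [[dx, dy, dz, rx, ry, rz], ...]. A call has 1 to 8 rows; each row is the pose to reach, as a shift and turn from the pose measured when the call began, along the tool's axes at that moment; what a row does not reach only later rows make up. A row lasts 1/10 s, in which the tool goes at most 50 mm and 8.59 degrees, less where a joint would pass 70% of its speed; a pose out of reach is approached as far as the arm can. A call with a number of a shift or a turn outside -1 to 1 is refused whole. A call with a gripper value outside its range is refused whole. "fingers" is the opening, from -1 (shut) to 1 (fully open), set as the call begins (left out, the last holds). The fingers move at their own pace and stop on an object; the grip force is fixed at half the most. Time passes only in rows, so rows that repeat a pose let the fingers close. It gives the time, the measured TCP pose, the force and the opening at its end, in the units of the state.
- sensors.get_obs(): the state, without advancing time (a new reading comes with each control period).
- vision.snapshot(name): name is "scene" or "side" or "wrist"; returns a dict with "pixels" (480x640x3 uint8, red, green, blue), "fx", "fy", "cx", "cy" (pixels), "R" (3x3) and "t" (3): a world point X has camera coordinates R X + t. Camera axes: x right, y down, z forward; pixel columns grow to the right and rows downward; lengths in m; the calibration is good to about 2 mm. A picture is of the moment at which its call begins. There is no depth.
- ticket.close_job(): hands the job in, once; it reports no verdict.
The state is a dict: "clock": time; "joint_pos": joint angles; "qvel": joint speeds; "tau": joint torques, N m; "tool_pos": TCP position; "orientation": TCP orientation; "force": force on the tool from outside, world axes, zero at the start; "moment": the same for the moment, N m; "opening": finger opening in m.
Only numpy, scipy, OpenCV 4.12 (cv2) and the standard library are available. Lean on these libraries where they do the work, as an engineer would, in place of code of your own. Each camera call takes 0.05 s, during which the arm holds its last target.

## Working session

There is one attempt and no reset: what is moved stays moved. The work goes in short steps, Python scripts to look and compute and a tool call to move; the robot and the scene stay as the last step left them, time stands still between calls to the robot, and variables do not carry over. Pictures are saved under pics/ and viewed, and the job is handed in when it is done.

Besides the shell and the picture viewer there is one more tool, called after "Call:" as name(argument=value, ...) on one line, values as JSON. drive_tool: Moves the arm, as the interface text tells. Shifts and turns lie within -1 to 1; 1 stands for 0.15 m of shift or 60 degrees of turn. Its arguments: {"type":"object","properties":{"moves":{"type":"array"},"fingers":{"type":"number"}},"required":["moves"]}

```bash
mkdir -p pics
python3 - <<'E'
from plant import sensors, vision
import cv2,json,numpy as np
o=sensors.get_obs();print(o)
for n in ["scene","side","wrist"]:
    s=vision.snapshot(n);cv2.imwrite(f"pics/{n}0.png",s["pixels"][:,:,::-1])
    np.savez(f"pics/{n}0.npz",**s);print(n,s["fx"],s["cx"],s["cy"],s["R"],s["t"])
E
```

```text
{'clock': 0.0, 'joint_pos': array([-5.55163479e+01,  2.05925017e+01,  6.33577563e-01, -2.32763301e-02,
       -7.01363494e+01, -1.65068092e+01]), 'qvel': array([-0.00155677, -0.08409258,  0.08219976,  0.06674938, -0.11886997,
       -0.01493625]), 'tau': array([ 1.29330406e-04, -5.82717454e+01,  2.93064559e+01,  6.99774563e+00,
        6.90743953e-03, -1.82547210e-04]), 'tool_pos': array([ 0.20816017, -0.64157185,  0.22559924]), 'orientation': array([-1.79993906e+02, -9.75646257e-02,  1.07968911e+02]), 'force': array([-0.34097142,  0.09788297, -0.01710888]), 'moment': array([ 0.04792642, -0.00951932, -0.00929099]), 'opening': 0.0874449434392136}
scene 624.3949384030615 315.7008121110333 233.8353422052542 [[-0.12172169  0.99256175  0.00223602]
 [ 0.63421994  0.07950935 -0.76905353]
 [-0.7635109  -0.09219237 -0.63918046]] [ 0.05749182 -0.28944404  1.70755319]
side 448.49914952364935 317.5682494874663 236.03575668834026 [[-0.98016067 -0.19802363 -0.00846756]
 [-0.12133406  0.63325401 -0.76437387]
 [ 0.1567262  -0.7481818  -0.64471768]] [0.54910613 0.11903895 0.72250396]
wrist 349.48363557116556 312.87041610315026 240.75603546570517 [[-3.08431839e-01  9.51246055e-01  8.62546807e-04]
 [ 9.18525069e-01  2.97586368e-01  2.60296084e-01]
 [ 2.47348941e-01  8.10758707e-02 -9.65528459e-01]] [ 0.67450905 -0.03256998  0.39089626]
```

View pics/scene0.png

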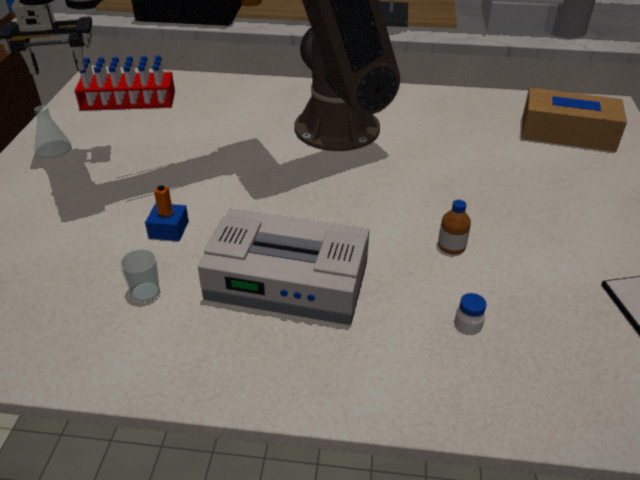

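View pics/side0.png

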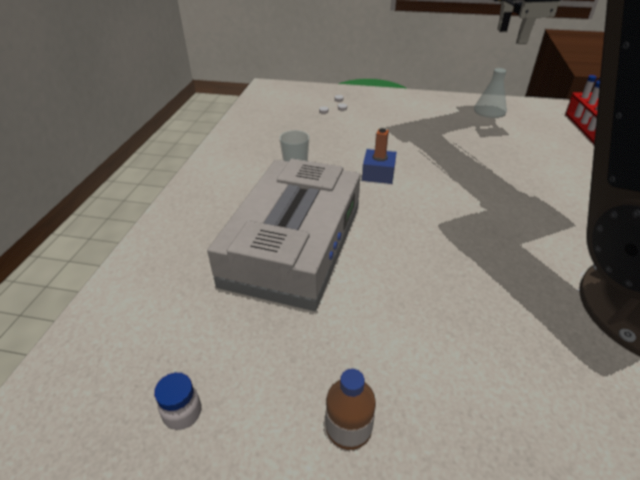

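View pics/wrist0.png

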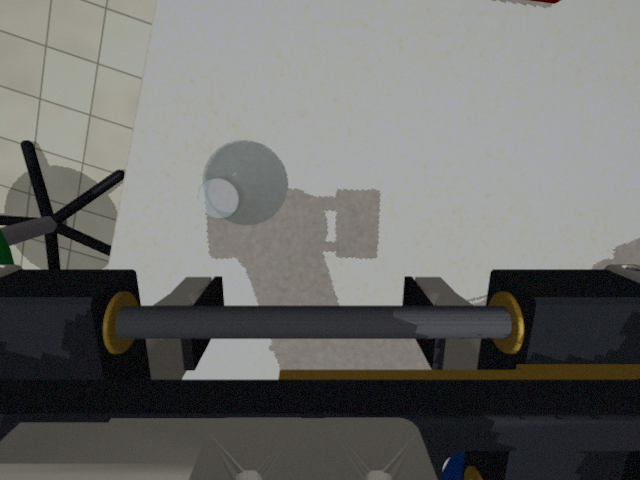

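The scene view shows the probe in its stand at about (165,215), the beaker at (142,275) and the heater at (285,260). The groove runs from about (255,243) to (320,255). The bottle and jar are off to the right. In the side view the probe is at (382,150) and the heater at (290,225).

Run:
```python
import cv2,numpy as np
a=cv2.imread("pics/scene0.png")[180:320,115:385]; b=cv2.imread("pics/side0.png")[120:310,210:410]
cv2.imwrite("pics/sc_crop.png",cv2.resize(a,None,fx=2.95,fy=2.95,interpolation=2))
cv2.imwrite("pics/si_crop.png",cv2.resize(b,None,fx=3,fy=3,interpolation=2))
```

```text
(no output)
```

View pics/sc_crop.png

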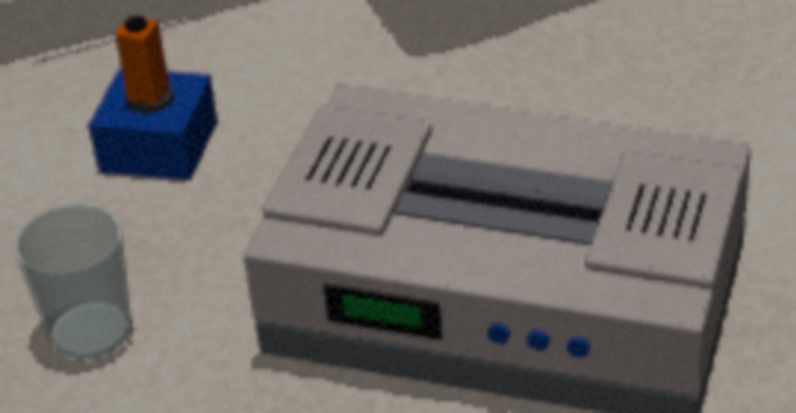

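View pics/si_crop.png

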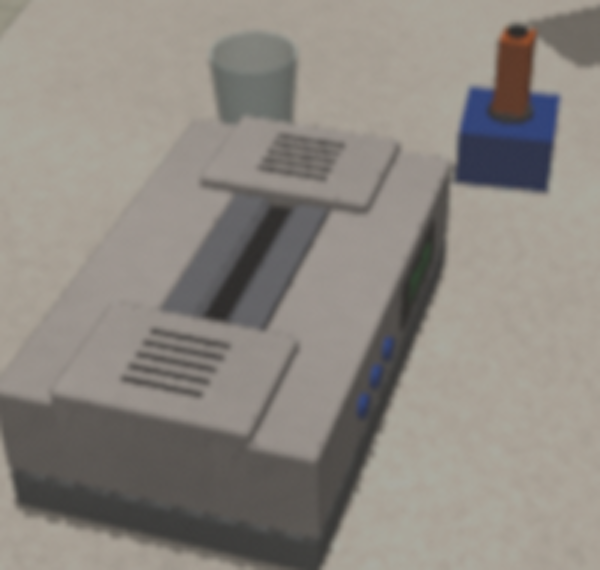

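```bash
cat > h.py <<'E'
import cv2,numpy as np
def load(f): return dict(np.load(f))
def ray(s,u,v,z):
    R,t=s["R"],s["t"]; c=-R.T@t
    d=R.T@np.array([(u-s["cx"])/s["fx"],(v-s["cy"])/s["fy"],1.])
    return c+d*(z-c[2])/d[2]
def proj(s,X):
    c=s["R"]@np.asarray(X,float)+s["t"]; return s["fx"]*c[0]/c[2]+s["cx"],s["fy"]*c[1]/c[2]+s["cy"]
def big(m,n=1):
    k,l,st,ce=cv2.connectedComponentsWithStats(m.astype(np.uint8))
    i=1+np.argsort(-st[1:,4])[:n]; return l,st,ce,i
E
python3 - <<'E'
from h import *
for n in ["scene","side"]:
    s=load(f"pics/{n}0.npz");im=s["pixels"];hsv=cv2.cvtColor(im,cv2.COLOR_RGB2HSV)
    H,S,V=[hsv[...,i].astype(int) for i in range(3)]
    roi=np.zeros(H.shape,bool)
    if n=="scene": roi[180:250,135:200]=1
    else: roi[115:190,355:405]=1
    org=(H<15)&(S>150)&(V>50)&roi; blue=(H>105)&(H<130)&(S>120)&roi
    l,st,ce,i=big(org);print(n,"orange",st[i],ce[i])
    top=st[i[0]]; 
    # stub: dark pixels just near top of orange
    r2=np.zeros_like(roi);r2[top[1]-6:top[1]+6,top[0]-1:top[0]+top[2]+2]=1
    stub=(V<75)&(S<140)&r2
    l,st,ce,i=big(stub);print("stub",st[i],ce[i],"->",ray(s,*ce[i[0]],.113))
    l,st,ce,i=big(blue);bm=(l==i[0]);print("blue",st[i])
    cs,_=cv2.findContours(bm.astype(np.uint8),0,2);p=cv2.approxPolyDP(max(cs,key=len),2.5,True)[:,0]
    for q in p: print(" ",q,"top",ray(s,*q,.045).round(4),"bot",ray(s,*q,0).round(4))
    # groove
    roi=np.zeros(H.shape,bool)
    if n=="scene": roi[236:258,252:322]=1
    else: roi[185:230,272:312]=1
    g=(V<60)&roi;l,st,ce,i=big(g);ys,xs=np.where(l==i[0]);print("groove",st[i],ce[i])
    P=np.array([ray(s,x,y,.091) for x,y in zip(xs,ys)])[:,:2]
    vx,vy,x0,y0=cv2.fitLine(P.astype(np.float32),2,0,.01,.01).ravel();d=np.array([vx,vy]);c=P.mean(0)
    t=(P-c)@d;print("dir",np.degrees(np.arctan2(vy,vx)),"c",c,"len",t.min(),t.max(),"w",np.ptp((P-c)@[-vy,vx]))
E
```

```text
scene orange [[154 187  18  28 351]] [[162.95156695 200.997151  ]]
stub [[157 185   7   5  26]] [[160.5        186.80769231]] -> [ 0.47984604 -0.32460446  0.113     ]
blue [[ 146  204   42   37 1060]]
  [155 204] top [ 0.4527 -0.3567  0.045 ] bot [ 0.3958 -0.3829  0.    ]
  [146 220] top [ 0.5096 -0.3577  0.045 ] bot [ 0.4558 -0.384   0.    ]
  [149 237] top [ 0.5629 -0.3332  0.045 ] bot [ 0.5121 -0.3581 -0.    ]
  [179 239] top [ 0.5615 -0.2704  0.045 ] bot [ 0.5105 -0.2919  0.    ]
  [187 221] top [ 0.5021 -0.2707  0.045 ] bot [ 0.4479 -0.2922  0.    ]
  [185 206] top [ 0.4516 -0.2896  0.045 ] bot [ 0.3946 -0.3122  0.    ]
  [172 205] top [ 0.4516 -0.3188  0.045 ] bot [ 0.3947 -0.3429  0.    ]
  [173 214] top [ 0.4824 -0.3071  0.045 ] bot [ 0.4271 -0.3307  0.    ]
  [162 218] top [ 0.4987 -0.3262  0.045 ] bot [ 0.4443 -0.3508  0.    ]
  [158 216] top [ 0.4931 -0.3368  0.045 ] bot [ 0.4384 -0.362   0.    ]
groove [[252 240  67  15 322]] [[285.16459627 247.41925466]]
dir 83.79934 c [ 0.61254973 -0.04162031] len -0.06496801193950273 0.06383269031766384 w 0.014247414531969947
side oran
[... 287 characters left out ...]
 [ 0.5173 -0.3612  0.    ]
  [393 166] top [ 0.45   -0.2892  0.045 ] bot [ 0.451  -0.3644  0.    ]
  [394 153] top [ 0.4519 -0.3463  0.045 ] bot [ 0.4529 -0.4265  0.    ]
  [388 152] top [ 0.4656 -0.3483  0.045 ] bot [ 0.4679 -0.4287  0.    ]
  [385 161] top [ 0.469  -0.3072  0.045 ] bot [ 0.4716 -0.3839  0.    ]
  [377 162] top [ 0.486  -0.2996  0.045 ] bot [ 0.4901 -0.3757  0.    ]
  [371 157] top [ 0.5014 -0.3188  0.045 ] bot [ 0.5068 -0.3966  0.    ]
  [373 151] top [ 0.4998 -0.3466  0.045 ] bot [ 0.5051 -0.4268  0.    ]
groove [[279 189  27  37 248]] [[292.00806452 207.63306452]]
dir 83.98337 c [ 0.61324468 -0.04051515] len -0.05911322773653879 0.05227686381926537 w 0.011709334954404245
```

```bash
cat >> h.py <<'E'
from scipy.spatial.transform import Rotation as Ro
def delta(o,pos,rpy=None):
    R=Ro.from_euler("xyz",o["orientation"],degrees=True)
    d=R.inv().apply(np.array(pos)-o["tool_pos"])/.15
    w=np.zeros(3) if rpy is None else (R.inv()*Ro.from_euler("xyz",rpy,degrees=True)).as_rotvec(degrees=True)/60
    return np.r_[d,w].round(4)
E
python3 - <<'E'
from h import *
from plant import sensors
o=sensors.get_obs();s=load("pics/wrist0.npz")
R=Ro.from_euler("xyz",o["orientation"],degrees=True)
c=-s["R"].T@s["t"];print("cam in tool",R.inv().apply(c-o["tool_pos"]),"fwd in tool",R.inv().apply(s["R"][2]), "right",R.inv().apply(s["R"][0]))
T=np.array([.481,-.322,.235]);print(delta(o,T,[180,0,90]))
# predicted pix of handle top at hover pose, yaw 90, various offsets
Rn=Ro.from_euler("xyz",[180,0,90],degrees=True)
for off in [0,.03,.06]:
    # camera pose
    cc=T+np.array([off,0,0])+Rn.apply(R.inv().apply(c-o["tool_pos"])); Rc=(Rn*R.inv()).apply(s["R"])  # rows
    s2=dict(s);s2["R"]=Rc;s2["t"]=-Rc@cc;print(off,cc,proj(s2,[.481,-.322,.113]),proj(s2,[.481,-.322,.045]))
E
```

```text
cam in tool [ 1.20320271e-06 -7.04491220e-02 -1.59469042e-01] fwd in tool [-4.70089796e-04  2.60462498e-01  9.65483851e-01] right [9.99999887e-01 1.88832248e-04 4.35953458e-04]
[ 1.4661e+00  2.3877e+00 -5.9600e-02 -4.0000e-04 -1.2000e-03  2.9960e-01]
0 [ 0.41055088 -0.3219988   0.39446904] (np.float64(313.03281671887476), np.float64(234.37763701731637)) (np.float64(313.0319687026603), np.float64(218.1555584438594))
0.03 [ 0.44055088 -0.3219988   0.39446904] (np.float64(313.0302986095159), np.float64(198.34203312358076)) (np.float64(313.02990668887014), np.float64(188.5551748119352))
0.06 [ 0.47055088 -0.3219988   0.39446904] (np.float64(313.0276371270881), np.float64(160.2546775426497)) (np.float64(313.02774993249676), np.float64(157.59475332589147))
```

Call:
drive_tool(moves=[[0.2, 0.31, 0, 0, 0, 0], [0.4, 0.65, -0.03, 0, 0, 0], [0.6, 0.98, -0.06, 0, 0, 0], [0.6, 0.98, -0.06, 0, 0, 0]])

```text
clock: 0.55
tool_pos: [0.3221, -0.5082, 0.2353]
orientation: [180.0, -0.1, 108.1]
force: [0.6, -1.3, -0.5]
opening: 0.0872
```

Call:
drive_tool(moves=[[0.2, 0.31, 0, 0, 0, 0], [0.4, 0.65, 0, 0, 0, 0], [0.6, 0.98, 0, 0, 0, 0], [0.6, 0.98, 0, 0, 0, 0]])

```text
clock: 0.95
tool_pos: [0.4358, -0.3744, 0.2354]
orientation: [179.9, -0.1, 108.2]
force: [0.3, -0.6, -0.4]
opening: 0.0874
```

Run:
```python
from h import *
from plant import sensors
o=sensors.get_obs();print(o["clock"],o["tool_pos"],o["force"]);print(delta(o,[.481,-.322,.235],[180,0,90]))
```

```text
0.95 [ 0.43576972 -0.3743933   0.23543133] [ 0.26582721 -0.55792438 -0.37854896]
[ 0.2377  0.3955  0.0036  0.0007 -0.0014  0.3032]
```

Call:
drive_tool(moves=[[0.12, 0.2, 0, 0, 0, 0.14], [0.24, 0.395, 0, 0, 0, 0.28], [0.24, 0.395, 0, 0, 0, 0.303], [0.24, 0.395, 0, 0, 0, 0.303]])

```text
clock: 1.35
tool_pos: [0.4811, -0.321, 0.2353]
orientation: [-180.0, -0.1, 90.1]
force: [-0.0, -0.4, 0.4]
opening: 0.0875
```

Run:
```python
from h import *
from plant import sensors,vision
s=vision.snapshot("wrist");np.savez("pics/wrist1.npz",**s);cv2.imwrite("pics/wrist1.png",s["pixels"][:,:,::-1])
cv2.imwrite("pics/wrist1c.png",cv2.resize(s["pixels"][170:290,240:400,::-1],None,fx=5,fy=5))
print(sensors.get_obs()["tool_pos"])
```

```text
[ 0.48066301 -0.32156007  0.2353368 ]
```

View pics/wrist1.png

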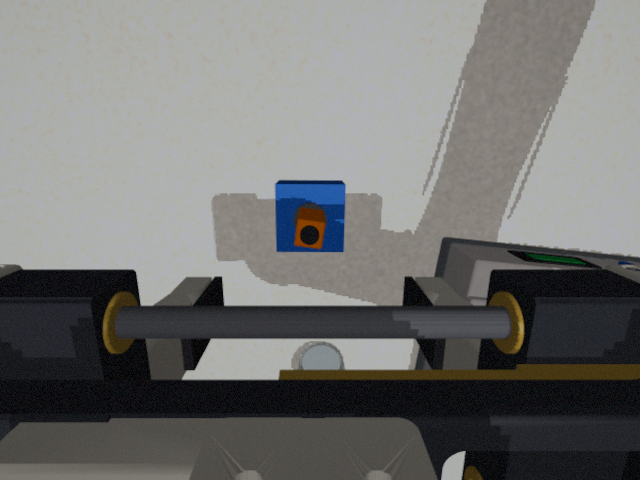

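View pics/wrist1c.png

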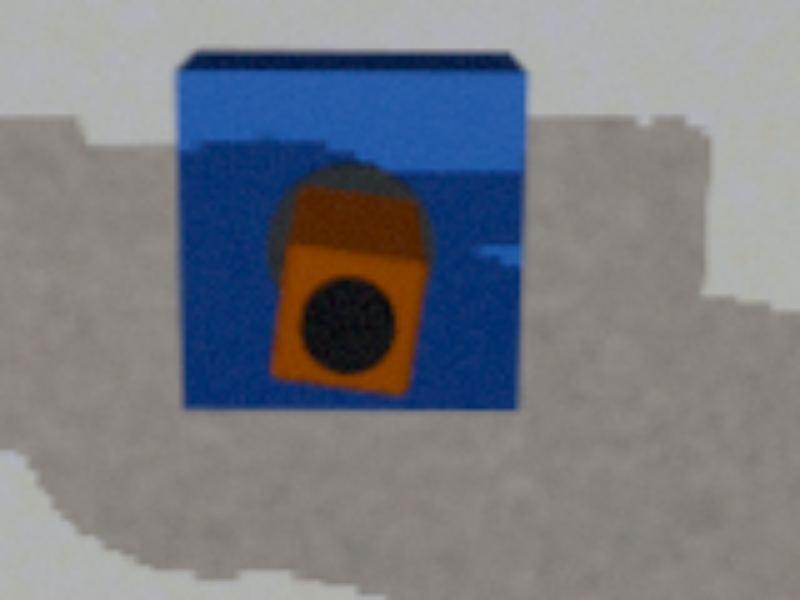

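The wrist picture shows the blue stand at (275–345, 182–252). The orange top is at about (310,233), with its stub at (310,235), and is turned a few degrees relative to the jaws.

Run:
```python
from h import *
s=load("pics/wrist1.npz");c=np.array([[285,242],[428,262],[410,395],[272,377]])/5+[240,170]-.4
P=np.array([ray(s,*q,.110)[:2] for q in c]);print(P,P.mean(0))
for i in range(4):
    d=P[(i+1)%4]-P[i];print(np.hypot(*d),np.degrees(np.arctan2(d[1],d[0])))
im=s["pixels"];hsv=cv2.cvtColor(im,cv2.COLOR_RGB2HSV)
m=np.zeros((480,640),bool);m[222:248,296:324]=1
st=(hsv[...,2]<60)&m;l,a,ce,i=big(st);print(a[i],ce[i],ray(s,*ce[i[0]],.114))
o=(hsv[...,0]<20)&(hsv[...,1]>150)&(hsv[...,2]>140);l,a,ce,i=big(o);mm=(l==i[0]).astype(np.uint8)
cs,_=cv2.findContours(mm,0,2);print(cv2.minAreaRect(max(cs,key=len)))
r=cv2.minAreaRect(max(cs,key=len));print(ray(s,*r[0],.11))
```

```text
[[ 0.4680525  -0.33463555]
 [ 0.47139074 -0.31086786]
 [ 0.49446561 -0.31365964]
 [ 0.49133512 -0.33706513]] [ 0.48131099 -0.32405704]
0.0240009733826779 82.00493930930297
0.023243135077097885 -6.898551372459701
0.023613914340368837 -97.61811493923902
0.023409035288791402 174.04265434795067
[[300 226  19  19 275]] [[309.24       234.73818182]] [ 0.48134186 -0.3241184   0.114     ]Traceback (most recent call last):
  File "<stdin>", line 9, in <module>
IndexError: index 0 is out of bounds for axis 0 with size 0
```

Run:
```python
from h import *
from plant import sensors
o=sensors.get_obs();print(delta(o,[.4813,-.3241,.125],[180,0,82.6]))
```

```text
[-1.820e-02  4.200e-03  7.355e-01 -2.000e-04 -1.600e-03  1.258e-01]
```

Call:
drive_tool(moves=[[-0.018, 0.004, 0.25, 0, -0.0016, 0.126], [-0.018, 0.004, 0.5, 0, -0.0016, 0.126], [-0.018, 0.004, 0.735, 0, -0.0016, 0.126], [-0.018, 0.004, 0.735, 0, -0.0016, 0.126], [-0.018, 0.004, 0.735, 0, -0.0016, 0.126]])

```text
clock: 1.9
tool_pos: [0.4808, -0.325, 0.1256]
orientation: [-179.9, 0.0, 82.6]
force: [0.8, -0.1, 0.6]
opening: 0.0876
```

Run:
```python
from h import *
from plant import sensors,vision
s=vision.snapshot("wrist");cv2.imwrite("pics/wrist2.png",s["pixels"][:,:,::-1])
o=sensors.get_obs();print(o["tool_pos"],o["orientation"],delta(o,[.4813,-.3241,.069],[180,0,82.6]))
```

```text
[ 0.48180549 -0.32517488  0.12674191] [1.79928418e+02 5.55972517e-02 8.26034609e+01] [ 7.000e-03 -4.700e-03  3.849e-01  1.200e-03  9.000e-04  1.000e-04]
```

View pics/wrist2.png

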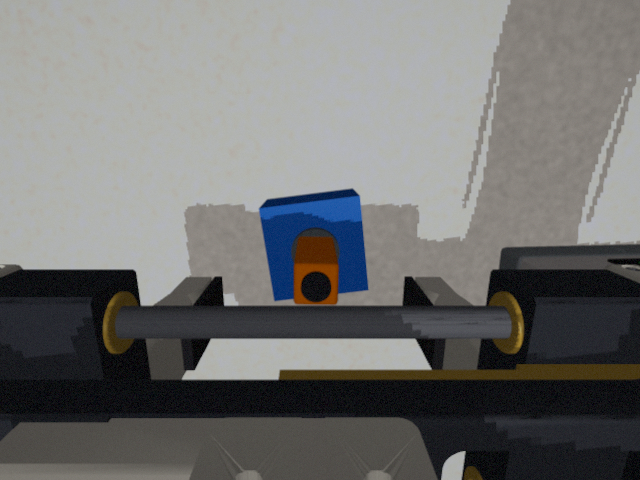

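The handle is square to the jaws and centred between them (316 against a mid-line of 313). I'll descend and grip.

Call:
drive_tool(moves=[[0.006, -0.004, 0.15, 0, 0, 0], [0.006, -0.004, 0.3, 0, 0, 0], [0.006, -0.004, 0.38, 0, 0, 0], [0.006, -0.004, 0.38, 0, 0, 0], [0.006, -0.004, 0.38, 0, 0, 0]])

```text
clock: 2.45
tool_pos: [0.4822, -0.3247, 0.0711]
orientation: [179.8, 0.1, 82.6]
force: [-0.6, -0.2, 0.1]
opening: 0.0876
```

Call:
drive_tool(moves=[[0, 0, 0, 0, 0, 0], [0, 0, 0, 0, 0, 0], [0, 0, 0, 0, 0, 0], [0, 0, 0, 0, 0, 0], [0, 0, 0, 0, 0, 0], [0, 0, 0, 0, 0, 0]], fingers=-1)

```text
clock: 3.05
tool_pos: [0.4822, -0.3247, 0.0711]
orientation: [179.8, 0.1, 82.6]
force: [-0.6, -0.7, 0.4]
opening: 0.0449
```

Call:
drive_tool(moves=[[0, 0, 0, 0, 0, 0], [0, 0, 0, 0, 0, 0], [0, 0, 0, 0, 0, 0], [0, 0, 0, 0, 0, 0], [0, 0, 0, 0, 0, 0], [0, 0, 0, 0, 0, 0]])

```text
clock: 3.65
tool_pos: [0.4821, -0.3247, 0.0711]
orientation: [179.9, 0.1, 82.6]
force: [0.2, 0.1, 0.0]
opening: 0.0236
```

Run:
```python
from plant import sensors
import numpy as np
o=sensors.get_obs();print(o)
```

```text
{'clock': 3.65, 'joint_pos': array([-14.642652  ,  20.12504871, -22.64540037,   0.09528345,
       -47.07232267, -82.79043007]), 'qvel': array([-0.01640887, -0.02336569,  0.03190386, -0.03772484,  0.02400558,
       -0.02577435]), 'tau': array([-9.32537089e-02, -5.14850235e+01,  2.30534470e+01,  5.58630109e+00,
       -5.59835800e-02, -1.74471235e-03]), 'tool_pos': array([ 0.48214837, -0.32468764,  0.07105001]), 'orientation': array([1.79852832e+02, 8.91196767e-02, 8.26316029e+01]), 'force': array([0.18054173, 0.06136307, 0.03011502]), 'moment': array([ 0.07752854, -0.0874041 , -0.00579877]), 'opening': 0.02360593327153735}
```

Call:
drive_tool(moves=[[0, 0, -0.1, 0, 0, 0], [0, 0, -0.2, 0, 0, 0], [0, 0, -0.4, 0, 0, 0], [0, 0, -0.7, 0, 0, 0], [0, 0, -0.9, 0, 0, 0], [0, 0, -0.9, 0, 0, 0], [0, 0, -0.9, 0, 0, 0]])

```text
clock: 4.35
tool_pos: [0.4819, -0.3242, 0.2063]
orientation: [179.8, 0.1, 82.6]
force: [0.4, -0.1, -1.5]
opening: 0.0239
```

Run:
```python
from h import *
from plant import sensors,vision
for n in ["scene","side"]:
    s=vision.snapshot(n);np.savez(f"pics/{n}3.npz",**s);im=s["pixels"]
    o=sensors.get_obs();u,v=map(int,proj(s,o["tool_pos"]));print(n,u,v)
    cv2.imwrite(f"pics/{n}3.png",cv2.resize(im[max(v-70,0):v+80,u-100:u+100,::-1],None,fx=4,fy=4))
print(o["tool_pos"],o["force"],o["opening"],delta(o,[.6129,-.041,.2],[180,0,83.9]))
```

```text
scene 153 149
side 386 87
[ 0.48100039 -0.32401024  0.2046416 ] [ 0.20981327 -0.67204427 -2.13793501] 0.023763294269916885 [ 1.9841e+00  6.2950e-01  2.9800e-02  5.0000e-04  7.0000e-04 -2.1400e-02]
```

View pics/scene3.png

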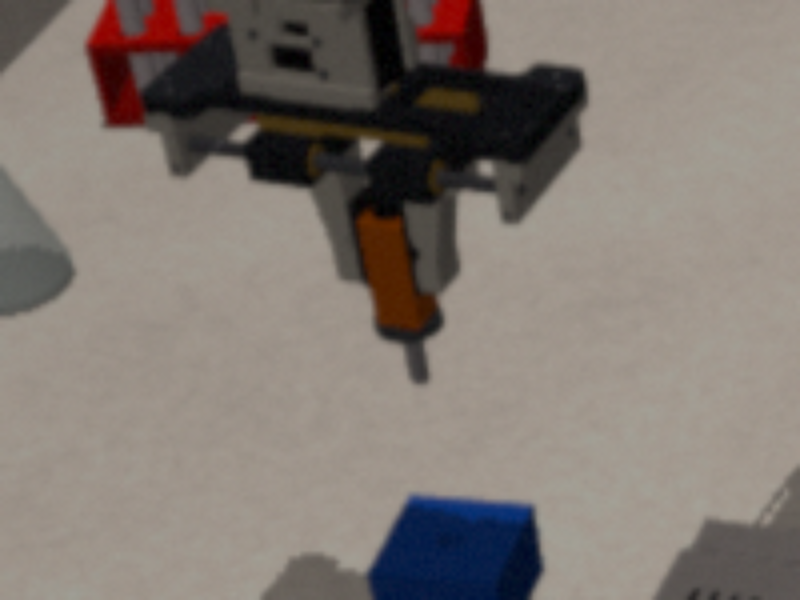

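View pics/side3.png

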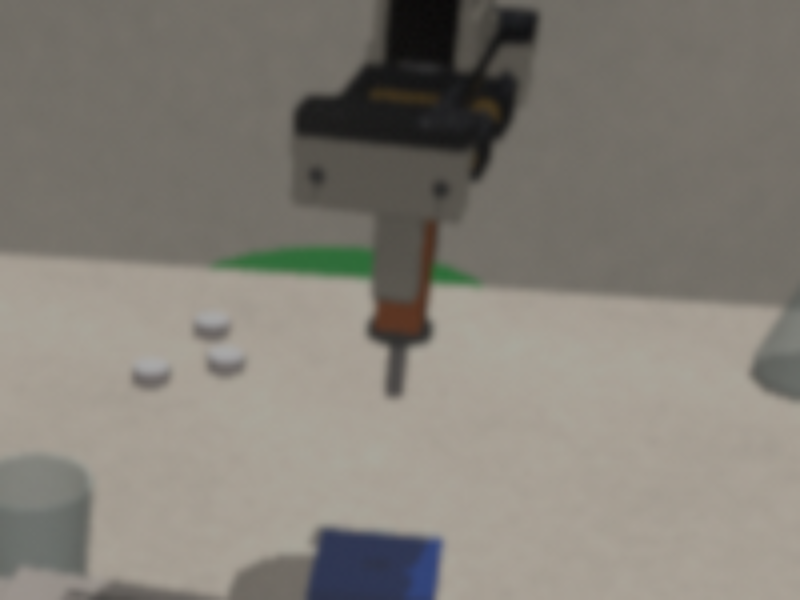

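The probe is held clear of the stand. In the side view it looks slightly tilted against the fingers, so I'll measure that.

Run:
```python
from h import *
tcp=np.array([.4813,-.3241,.2055])
for n,(u,v),pts in [("scene",(153,149),[(418,380),(409,325),(384,210)]),("side",(386,87),[(394,394),(400,327)])]:
    s=load(f"pics/{n}3.npz")
    f=lambda X:((np.array(proj(s,X))-[u-100,max(v-70,0)]+.5)*4).round(1)
    print(n,[(dz,f(tcp+[0,0,dz])) for dz in (-.0601,-.0261,.039)],pts)
    im=s["pixels"];hsv=cv2.cvtColor(im,cv2.COLOR_RGB2HSV)
    o=((hsv[...,0]<16)&(hsv[...,1]>130)&(hsv[...,2]>40));m=np.zeros_like(o);m[max(v-70,0):v+40,u-40:u+40]=1
    l,a,ce,i=big(o&m);print(a[i],ce[i])
    for r in range(a[i[0]][1],a[i[0]][1]+a[i[0]][3],2):
        x=np.where(l[r]==i[0])[0]; print(((x.min()-u+100)*4,(x.max()+1-u+100)*4,(r-max(v-70,0))*4),end=" ")
    print()
```

```text
scene [(-0.0601, array([422.1, 383.2])), (-0.0261, array([411.4, 327. ])), (0.039, array([389.7, 213.9]))] [(418, 380), (409, 325), (384, 210)]
[[142 131  20  31 355]] [[150.49295775 146.89295775]]
(np.int64(364), np.int64(372), 208) (np.int64(356), np.int64(404), 216) (np.int64(356), np.int64(404), 224) (np.int64(356), np.int64(404), 232) (np.int64(360), np.int64(408), 240) (np.int64(360), np.int64(408), 248) (np.int64(364), np.int64(408), 256) (np.int64(364), np.int64(412), 264) (np.int64(364), np.int64(412), 272) (np.int64(368), np.int64(416), 280) (np.int64(372), np.int64(416), 288) (np.int64(376), np.int64(436), 296) (np.int64(376), np.int64(436), 304) (np.int64(376), np.int64(432), 312) (np.int64(380), np.int64(428), 320) (np.int64(400), np.int64(420), 328) 
side [(-0.0601, array([394.2, 393.5])), (-0.0261, array([399.9, 331.6])), (0.039, array([411.7, 204.5]))] [(394, 394), (400, 327)]
[[380  91  12   9  67]] [[385.76119403  95.76119403]]
(np.int64(420), np.int64(424), 296) (np.int64(384), np.int64(424), 304) (np.int64(380), np.int64(420), 312) (np.int64(376), np.int64(420), 320) (np.int64(396), np.int64(416), 328)
```

The probe axis projects as upright and in line with the TCP in both views. Next I'll carry it to the −y end of the groove.

Run:
```python
from h import *
from plant import sensors
o=sensors.get_obs();print(delta(o,[.6084,-.0828,.2],[180,0,83.9]))
```

```text
[ 1.7039e+00  6.3550e-01  3.0000e-02  5.0000e-04  7.0000e-04 -2.1400e-02]
```

Call:
drive_tool(moves=[[0.15, 0.06, 0, 0, 0, 0], [0.4, 0.15, 0, 0, 0, 0], [0.65, 0.24, 0, 0, 0, 0], [0.85, 0.32, 0, 0, 0, 0], [0.85, 0.32, 0, 0, 0, 0]])

```text
clock: 4.95
tool_pos: [0.5459, -0.2008, 0.2027]
orientation: [-179.9, 0.0, 82.8]
force: [-0.3, 0.7, -1.1]
opening: 0.0242
```

Run:
```python
from h import *
from plant import sensors
o=sensors.get_obs();print(delta(o,[.6084,-.0828,.19],[180,0,83.9]))
```

```text
[ 8.327e-01  3.145e-01  8.370e-02 -1.900e-03  4.000e-04 -1.850e-02]
```

Call:
drive_tool(moves=[[0.2, 0.08, 0, 0, 0, 0], [0.45, 0.18, 0.02, -0.002, 0, -0.0185], [0.7, 0.27, 0.06, -0.002, 0, -0.0185], [0.833, 0.3145, 0.084, -0.002, 0, -0.0185], [0.833, 0.3145, 0.084, -0.002, 0, -0.0185], [0.833, 0.3145, 0.084, -0.002, 0, -0.0185], [0.833, 0.3145, 0.084, -0.002, 0, -0.0185]])

```text
clock: 5.65
tool_pos: [0.6078, -0.0837, 0.1895]
orientation: [-179.9, 0.0, 83.9]
force: [0.0, -0.9, -1.0]
opening: 0.0235
```

```bash
cat > look.py <<'E'
import sys
from h import *
from plant import sensors,vision
k=sys.argv[1]
o=sensors.get_obs();print(o["clock"],o["tool_pos"],o["orientation"],o["force"],o["opening"])
for n in ["scene","side"]:
    s=vision.snapshot(n);np.savez(f"pics/{n}{k}.npz",**s);im=s["pixels"]
    tip=o["tool_pos"]-[0,0,.0601]
    u,v=map(int,proj(s,tip));print(n,u,v,"exp tip crop",(np.array(proj(s,tip))-[u-80,v-70]+.5)*5)
    cv2.imwrite(f"pics/{n}{k}.png",cv2.resize(im[v-70:v+50,u-80:u+80,::-1],None,fx=5,fy=5))
E
python3 look.py 4
```

```text
5.65 [ 0.60775934 -0.08367153  0.18954137] [-1.79945781e+02  4.66036120e-02  8.38561999e+01] [ 0.03765192 -0.91148533 -0.95170095] 0.023541923543131383
scene 262 228 exp tip crop [405.84214926 354.44868644]
side 300 176 exp tip crop [402.76142692 352.62125417]
```

View pics/side4.png

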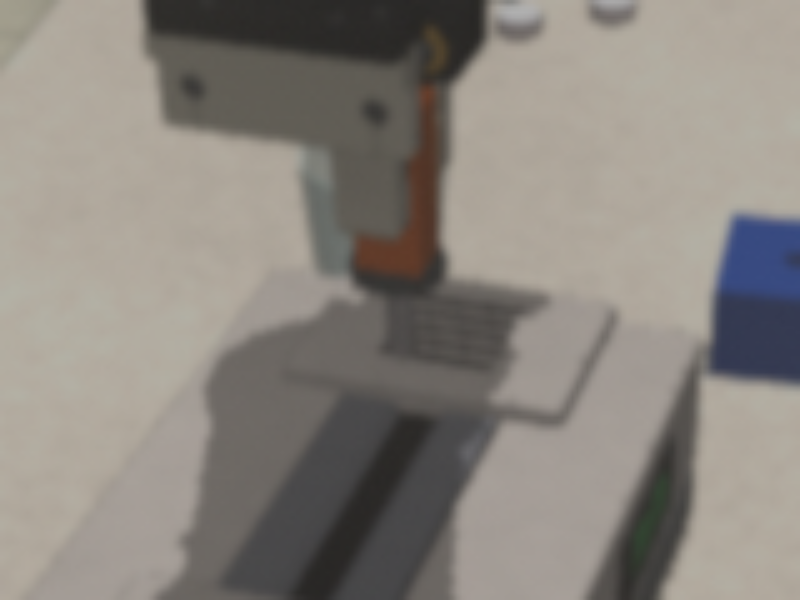

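View pics/scene4.png

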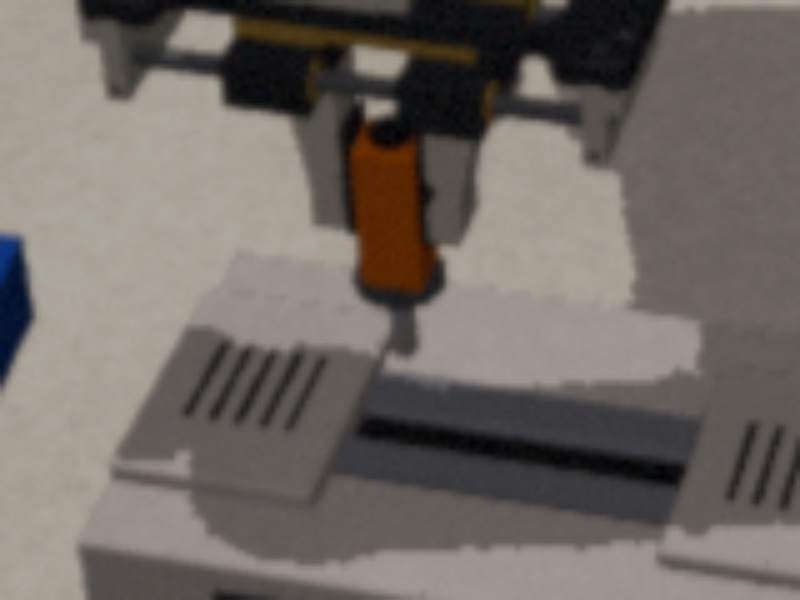

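Run:
```python
from h import *
from plant import sensors
s=load("pics/scene4.npz")
for p in [(254.0,243),(318.4,252.4)]: print(ray(s,*p,.091))
o=sensors.get_obs();print(delta(o,[.6084,-.0828,.1575],[180,0,83.9]))
```

```text
[ 0.60725362 -0.10264957  0.091     ]
[0.61892573 0.02288984 0.091     ]
[ 0.0073  0.0023  0.2169 -0.      0.0005 -0.0013]
```

Call:
drive_tool(moves=[[0.003, 0.001, 0.07, 0, 0, 0], [0.006, 0.002, 0.14, 0, 0, 0], [0.006, 0.002, 0.2, 0, 0, 0], [0.006, 0.002, 0.217, 0, 0, 0], [0.006, 0.002, 0.217, 0, 0, 0]])

```text
clock: 6.25
tool_pos: [0.608, -0.0831, 0.1566]
orientation: [-179.9, 0.1, 83.8]
force: [-1.0, 0.7, -0.9]
opening: 0.0241
```

```bash
python3 look.py 5
```

```text
6.25 [ 0.60795027 -0.08308302  0.15659833] [-1.79916721e+02  5.65534727e-02  8.38248304e+01] [-0.95506379  0.66863566 -0.9236902 ] 0.024084378147086624
scene 263 241 exp tip crop [406.77095496 356.86928118]
side 300 191 exp tip crop [404.92436956 355.27667034]
```

View pics/side5.png

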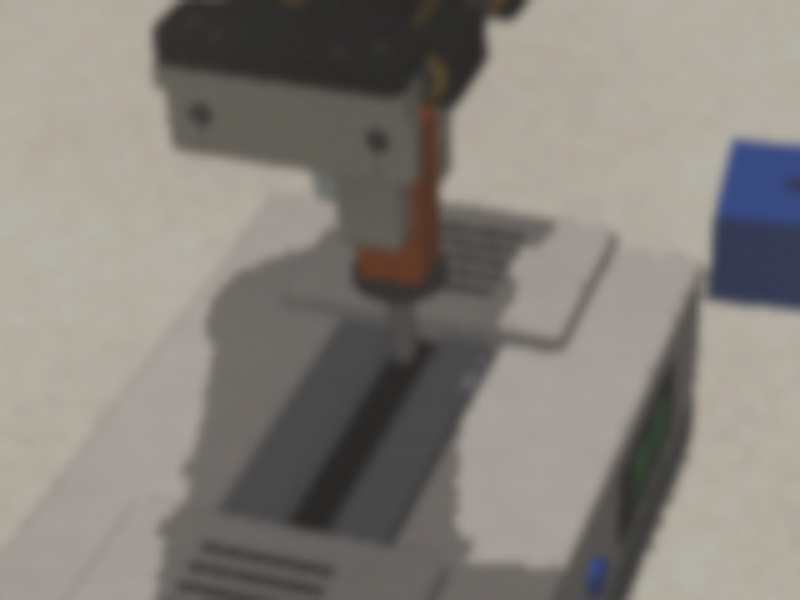

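View pics/scene5.png

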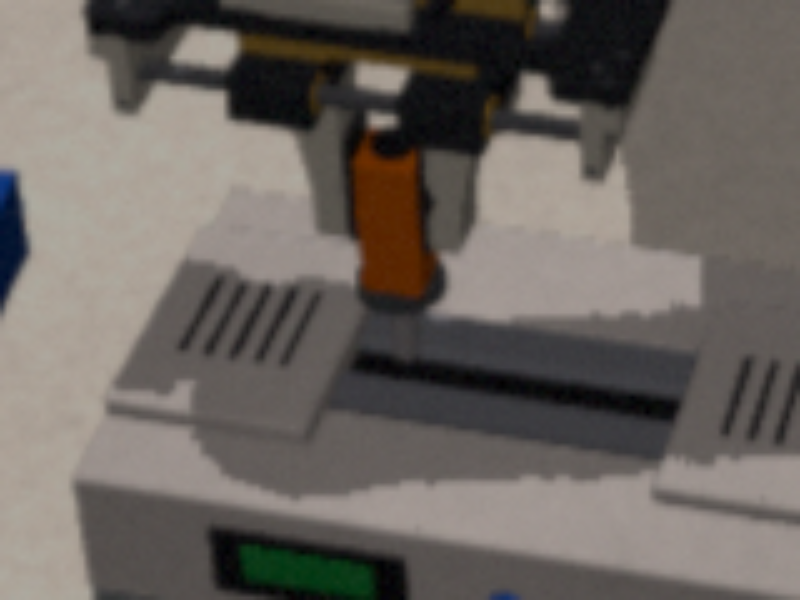

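The tip sits about 6 mm above the groove floor and lines up with the groove in both views. I'll lower it slowly, watching the force.

Call:
drive_tool(moves=[[0.002, 0, 0.013, 0, 0, 0], [0.002, 0, 0.026, 0, 0, 0], [0.002, 0, 0.026, 0, 0, 0]])

```text
clock: 6.65
tool_pos: [0.6085, -0.0826, 0.1535]
orientation: [-180.0, 0.0, 83.8]
force: [1.2, 0.6, -2.2]
opening: 0.0241
```

Call:
drive_tool(moves=[[0, 0, 0.007, 0, 0, 0], [0, 0, 0.014, 0, 0, 0], [0, 0, 0.014, 0, 0, 0]])

```text
clock: 6.95
tool_pos: [0.6084, -0.0826, 0.1513]
orientation: [-180.0, 0.0, 83.8]
force: [-0.6, -0.5, -1.3]
opening: 0.024
```

Call:
drive_tool(moves=[[0, 0, 0.007, 0, 0, 0], [0, 0, 0.014, 0, 0, 0], [0, 0, 0.014, 0, 0, 0]])

```text
clock: 7.25
tool_pos: [0.6085, -0.0826, 0.1495]
orientation: [180.0, 0.0, 83.8]
force: [-1.0, -1.1, 3.3]
opening: 0.0237
```

Run:
```python
from h import *
from plant import sensors
o=sensors.get_obs();print(o["force"],o["moment"],delta(o,[.6084,-.0828,.15],[180,0,83.9]))
```

```text
[-1.00117402 -1.05425108  3.29859063] [0.23016192 0.44678515 0.06246091] [-0.0013 -0.0007 -0.0034  0.0002  0.0007 -0.0009]
```

Contact is at about 4.6 N net. I'll press slightly more and start sliding along tool x.

Call:
drive_tool(moves=[[0, 0, 0.006, 0, 0, 0], [0.01, 0, 0.006, 0, 0, 0], [0.02, 0, 0.006, 0, 0, 0], [0.02, 0, 0.006, 0, 0, 0]])

```text
clock: 7.65
tool_pos: [0.6092, -0.0798, 0.149]
orientation: [179.9, 0.1, 83.9]
force: [-0.0, -3.1, 3.3]
opening: 0.0242
```

Call:
drive_tool(moves=[[0.01, 0, 0, 0, 0, 0], [0.02, 0, 0, 0, 0, 0], [0.02, 0, 0, 0, 0, 0]])

```text
clock: 7.95
tool_pos: [0.6097, -0.0767, 0.149]
orientation: [179.9, 0.1, 83.9]
force: [0.2, -2.4, 3.9]
opening: 0.0239
```

```bash
cat > st.py <<'E'
from h import *
from plant import sensors
o=sensors.get_obs();p=o["tool_pos"];d=np.array([.1063,.9943]);r=p[:2]-[.6129,-.041]
print("along %.1f lat(tool y) %.1f z %.4f F"%(r@d*1e3,(r@[d[1],-d[0]])*1e3,p[2]),o["force"].round(1),o["orientation"].round(2),o["opening"])
E
python3 st.py
```

```text
along -35.8 lat(tool y) 0.6 z 0.1490 F [ 0.2 -2.4  3.9] [1.7993e+02 6.0000e-02 8.3870e+01] 0.02392450188368869
```

Call:
drive_tool(moves=[[0.01, -0.002, 0.001, 0, 0, 0], [0.02, -0.002, 0.001, 0, 0, 0], [0.02, -0.002, 0.001, 0, 0, 0]])

```text
clock: 8.25
tool_pos: [0.6098, -0.0734, 0.1489]
orientation: [179.9, 0.1, 83.9]
force: [-0.6, -1.7, 3.4]
opening: 0.0239
```

Call:
drive_tool(moves=[[0.01, 0, 0, 0, 0, 0], [0.02, 0, 0, 0, 0, 0], [0.02, 0, 0, 0, 0, 0]])

```text
clock: 8.55
tool_pos: [0.6102, -0.0694, 0.1485]
orientation: [179.9, -0.0, 83.9]
force: [0.3, 3.4, 2.0]
opening: 0.0239
```

Call:
drive_tool(moves=[[0, 0, 0, 0, 0, 0]])

```text
clock: 8.65
tool_pos: [0.61, -0.0687, 0.1479]
orientation: [180.0, -0.1, 83.9]
force: [-0.2, 0.5, -1.0]
opening: 0.0239
```

```bash
python3 st.py
```

```text
along -27.8 lat(tool y) 0.0 z 0.1479 F [-0.2  0.5 -1. ] [ 1.7995e+02 -8.0000e-02  8.3860e+01] 0.023913908456144294
```

The force fell back to the probe's weight alone (about −1 N), so the tip has dropped into the well about 28 mm to −y of the middle. I'll centre it by about 1 mm and push down gently.

Call:
drive_tool(moves=[[0.006, 0, 0, 0, 0, 0], [0.006, 0, 0.01, 0, 0, 0], [0.006, 0, 0.02, 0, 0, 0], [0.006, 0, 0.02, 0, 0, 0]])

```text
clock: 9.05
tool_pos: [0.6097, -0.0678, 0.1443]
orientation: [-180.0, -0.1, 83.9]
force: [0.1, 0.3, -1.4]
opening: 0.0236
```

```bash
python3 st.py
```

```text
along -27.0 lat(tool y) -0.3 z 0.1443 F [ 0.1  0.3 -1.4] [-1.800e+02 -8.000e-02  8.385e+01] 0.023637204939304417
```

Call:
drive_tool(moves=[[0, 0, 0.015, 0, 0, 0], [0, 0, 0.03, 0, 0, 0], [0, 0, 0.045, 0, 0, 0], [0, 0, 0.06, 0, 0, 0], [0, 0, 0.06, 0, 0, 0]])

```text
clock: 9.55
tool_pos: [0.6095, -0.0678, 0.1349]
orientation: [-180.0, -0.1, 83.8]
force: [0.3, -0.3, -0.9]
opening: 0.0242
```

Call:
drive_tool(moves=[[0, 0, 0.015, 0, 0, 0], [0, 0, 0.03, 0, 0, 0], [0, 0, 0.04, 0, 0, 0], [0, 0, 0.05, 0, 0, 0], [0, 0, 0.05, 0, 0, 0]])

```text
clock: 10.05
tool_pos: [0.6094, -0.0678, 0.1272]
orientation: [-179.9, -0.1, 83.8]
force: [0.9, -0.0, -1.2]
opening: 0.0238
```

```bash
python3 st.py
```

```text
along -27.0 lat(tool y) -0.6 z 0.1272 F [ 0.9 -0.  -1.2] [-1.7995e+02 -7.0000e-02  8.3840e+01] 0.023840637988198052
```

Call:
drive_tool(moves=[[0, 0, 0.015, 0, 0, 0], [0, 0, 0.028, 0, 0, 0], [0, 0, 0.028, 0, 0, 0]])

```text
clock: 10.35
tool_pos: [0.6093, -0.0678, 0.1226]
orientation: [-179.9, -0.1, 83.8]
force: [-0.7, -0.4, -1.2]
opening: 0.024
```

Call:
drive_tool(moves=[[0, 0, 0.006, 0, 0, 0], [0, 0, 0.01, 0, 0, 0], [0, 0, 0.01, 0, 0, 0]])

```text
clock: 10.65
tool_pos: [0.6093, -0.0678, 0.1212]
orientation: [-179.9, -0.1, 83.8]
force: [-0.2, -0.2, -0.3]
opening: 0.024
```

Call:
drive_tool(moves=[[0, 0, 0.007, 0, 0, 0], [0, 0, 0.007, 0, 0, 0], [0, 0, 0.007, 0, 0, 0]])

```text
clock: 10.95
tool_pos: [0.6093, -0.0678, 0.1204]
orientation: [-179.9, -0.1, 83.9]
force: [-0.8, -0.3, 2.2]
opening: 0.0238
```

```bash
python3 look.py 6; python3 st.py
```

```text
10.95 [ 0.6093407  -0.06779897  0.12035398] [-1.79937798e+02 -6.42539542e-02  8.38507013e+01] [-0.79234175 -0.30100964  2.18400042] 0.023803516244217497
scene 272 257 exp tip crop [404.69901118 353.50778978]
side 298 212 exp tip crop [405.14313939 354.09244678]
along -27.0 lat(tool y) -0.7 z 0.1203 F [-1.7  0.   3.6] [-1.7994e+02 -7.0000e-02  8.3850e+01] 0.02388590320932111
```

View pics/side6.png

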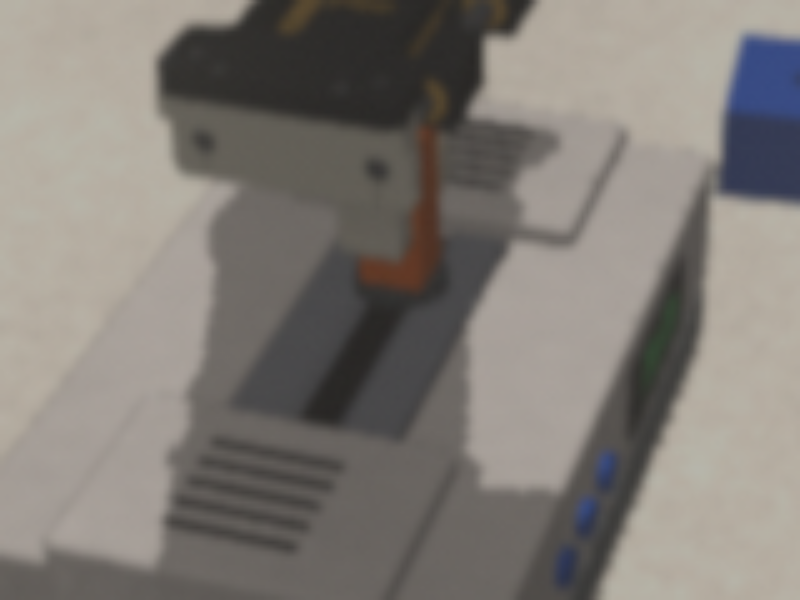

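View pics/scene6.png

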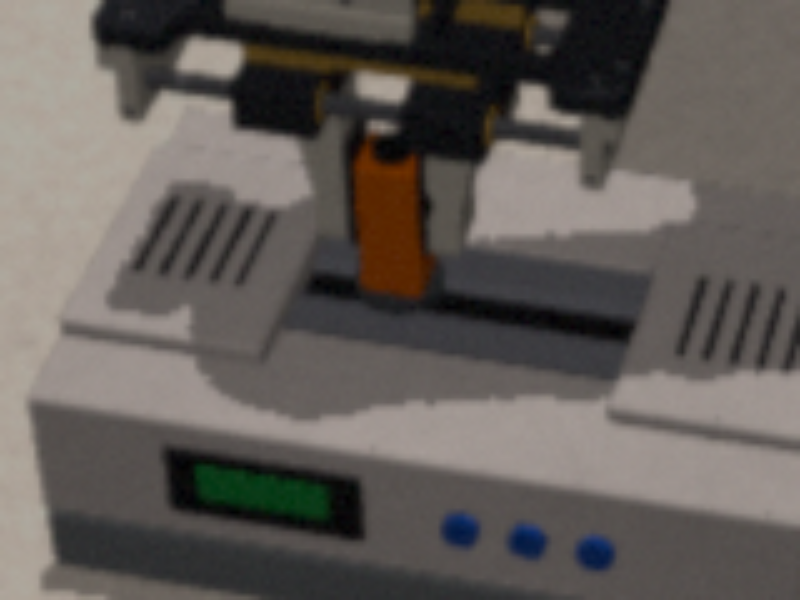

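The collar is down on the cover in both views, with about 4 N net push and TCP z at the predicted height. Releasing.

Call:
drive_tool(moves=[[0, 0, 0, 0, 0, 0], [0, 0, 0, 0, 0, 0], [0, 0, 0, 0, 0, 0], [0, 0, 0, 0, 0, 0], [0, 0, 0, 0, 0, 0], [0, 0, 0, 0, 0, 0], [0, 0, 0, 0, 0, 0], [0, 0, 0, 0, 0, 0]], fingers=0.6)

```text
clock: 11.85
tool_pos: [0.6093, -0.0678, 0.1203]
orientation: [-179.9, -0.1, 83.9]
force: [0.6, -0.3, -0.2]
opening: 0.0699
```

```bash
python3 look.py 7
```

```text
11.85 [ 0.60930703 -0.0678027   0.12030627] [-1.79936704e+02 -6.46662118e-02  8.38511360e+01] [ 0.55537378 -0.26634519 -0.15724807] 0.06988849350170373
scene 272 257 exp tip crop [404.70986201 353.54113188]
side 298 212 exp tip crop [405.23863915 354.19967516]
```

View pics/scene7.png

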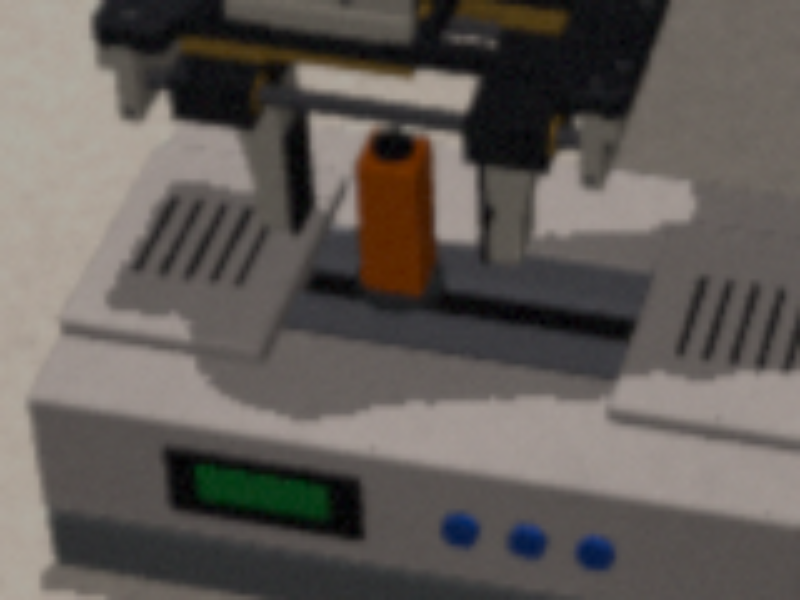

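The fingers are clear and the probe stands upright with its collar on the cover, at crop (400,295). I'll retreat straight up.

Call:
drive_tool(moves=[[0, 0, -0.1, 0, 0, 0], [0, 0, -0.3, 0, 0, 0], [0, 0, -0.6, 0, 0, 0], [0, 0, -0.9, 0, 0, 0], [0, 0, -0.9, 0, 0, 0], [0, 0, -0.9, 0, 0, 0]])

```text
clock: 12.55
tool_pos: [0.6099, -0.0678, 0.2568]
orientation: [179.9, -0.1, 83.8]
force: [-0.2, -0.5, -1.2]
opening: 0.0702
```

Run:
```python
from h import *
from plant import sensors,vision
print(sensors.get_obs()["tool_pos"])
out=[]
for n in ["scene","side"]:
    s=vision.snapshot(n);np.savez(f"pics/{n}8.npz",**s);im=s["pixels"];cv2.imwrite(f"pics/{n}8.png",im[...,::-1])
    P=np.array([.6093,-.0678,0]);print(n,"pred collar",proj(s,P+[0,0,.0975]),"stub top",proj(s,P+[0,0,.164]))
    u,v=map(int,proj(s,P+[0,0,.12]));c=cv2.resize(im[v-50:v+50,u-50:u+50,::-1],(400,400));out.append(c)
cv2.imwrite("pics/fin8.png",np.hstack(out))
```

```text
[ 0.60988068 -0.06782177  0.25675573]
scene pred collar (np.float64(271.61865415035805), np.float64(242.57941850606667)) stub top (np.float64(270.0616207099343), np.float64(214.9854589885054))
side pred collar (np.float64(297.8079410432919), np.float64(195.76922327306568)) stub top (np.float64(296.3665798582955), np.float64(163.62729950503228))
```

View pics/fin8.png

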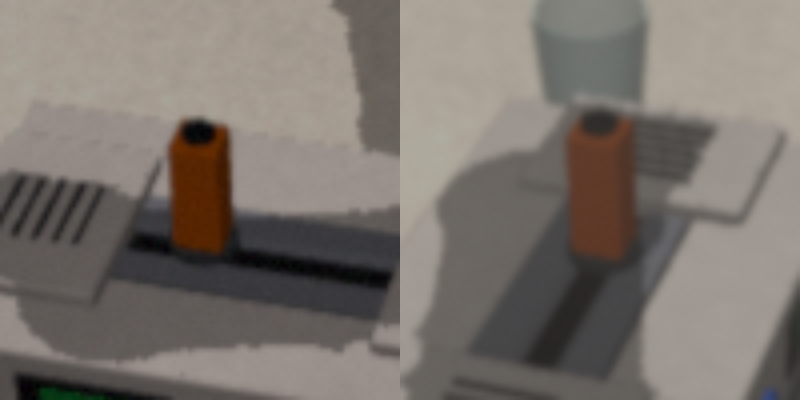

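View pics/scene8.png

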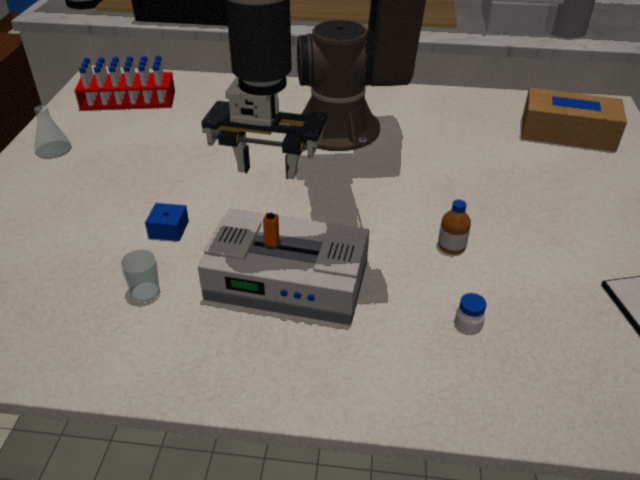

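The probe stands upright and seated, with its stub at about (270,216) against a predicted (270,215). The bottle, beaker and jar have not moved. Handing in.

```bash
python3 -c "
from plant import ticket
print(ticket.close_job())"
```

```text
the job is handed in; nothing more can be done
None
```

The probe is seated in the heater's well, upright with its collar flat on the cover, and the job is handed in with about 12.6 s of the 54 s used. No verdict was reported.

I lifted the probe from its stand and set the tip down at the −y end of the groove. With about 5 N of push I slid it in 3 mm steps until the force fell back to the probe's own weight. That happened about 28 mm to the −y side of the groove's middle. I then pushed it home with about 4–5 N, let go and moved straight up.

**Last checks:**
- **Seating:** contact came at the predicted height (TCP z about 0.120–0.121 m). After release, the top of the probe was within about 1 pixel of where a seated, upright probe should appear in the scene view, and both views show the collar on the cover.
- **Forces:** the highest wrist reading I saw was about 5 N, taken at the end of each short move, so brief peaks in between were not seen.
- **Bystanders:** the bottle, beaker and jar look unmoved in the final scene picture.
- **Not checked directly:** how far the cover and shutter moved can't be measured from here. I inferred both from force and height.

No check failed or disagreed. One reading was odd: a brief sideways force of about 3 N just as the tip dropped into the well, which was gone by the next reading.

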